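# Seat the amplifier board in the soldering fixture

### The job

A small solder reel has been left standing in the pocket of the board fixture: take it out and stand it upright in the open tray. Then slide the amplifier board along the fixture's deck, cut corners first and without lifting it, into the pocket until it has dropped in and lies flat and square on the pocket floor. Leave the other things on the bench where they are.

Things in the scene. Friction and masses are not known exactly. Their poses are not given: they have to be found in the camera images.
- fixture: Fixed dark steel board fixture, 250 (x) x 140 (y) mm. Origin: centre of its underside, on the bench; +x runs from the open loading end to the closed pocket end, z up. Loading deck from x = -125 to +20, flat top 16 mm above the bench; at x = +20 a lip drops 6 mm to the pocket floor. Side walls (x = 0 to 125) and end wall stand 30 mm above the bench
- mouth (a point): centre of the funnel mouth at deck height, 16 mm above the bench, at the fixture's x = 0; axes as the fixture. Here the straight side walls begin (inner faces at y = +-45.5); from 30 mm before it (x = -30) they flare in from y = +-60. Wall tops 14 mm above the deck
- pocket (a point): centre of the pocket floor, at the fixture's x = +67, 10 mm above the bench; axes as the fixture. The pocket is 94 (x) x 91 (y) mm, from the lip (6 mm high) to the end wall (20 mm high above the floor); its two far corners are cut at 45 degrees over 13 mm
- board: Amplifier board: green circuit board on an aluminium plate 90 (x) x 88 (y) x 14 mm, low chips on top (19 mm high in all), too wide to grip. The two corners at its +x end are cut at 45 degrees over 15 mm, the others square. It starts on the loading deck, cut corners towards the pocket. Origin: centre of its underside; about 280 g
- reel: Small solder reel, 46 mm across and 55 mm tall, black flanges, standing upright in the fixture's pocket at the start. Origin: centre of its underside, z along its axis; about 160 g
- tray: Fixed open grey plastic tray on the bench, left or right of the fixture, outside 140 (x) x 130 (y) x 30 mm, walls and floor 4 mm. Origin: centre of its underside
- tray_in (a point): centre of the tray's inner floor, 4 mm above the bench; axes as the tray
- iron_stand: Fixed soldering-iron stand, 120 x 90 mm, 87 mm high, on the other side of the fixture from the tray; not part of the job. Origin: centre of its underside
- big_reel: big solder reel standing on the bench, 68 mm across, 45 mm tall; not part of the job. Origin: centre of its underside
- jar: small amber flux jar, 48 mm across, 45 mm tall; not part of the job. Origin: centre of its underside
- pliers: dark steel pliers lying flat, 170 x 58 x 15 mm; not part of the job. Origin near the middle; x towards the jaws
- screwdriver: screwdriver lying flat, about 200 mm long; not part of the job. x towards the tip
- tweezers: thin steel tweezers lying flat, 125 mm long, 5 mm high; not part of the job
- multimeter: black hand multimeter lying on its back, 150 x 78 x 42 mm; not part of the job
There are look-alikes about, which are no part of the job. Of the things shaped like the tray, the grey one is meant. There is more than one size of the board; the job needs the larger.

How it is judged:
By the outcome, as a careful person would: the job done as asked, in the order asked, and still so for the second after the job is handed in, with the robot touching nothing.
It also fails if it takes over 56 s, if anything falls off the work surface, if the arm or the gripper's body presses on something with over 40 N, if the wrist force passes 120 N, or if a joint passes its speed limit or range.

### The arm

A 7-joint arm with a two-finger parallel gripper is mounted at the origin on the work surface. World frame = base frame: x ahead of the robot, y to its left, z up, the work surface at z = 0. Lengths are in mm, angles in rad, forces in N, time in s.
With the tool pointing down it reaches from about 400 to 875 mm from the base axis. Payload 4.4 kg.
Tool frame: the origin (TCP) lies between the finger pads; the fingertips stand 17 mm ahead of it and the grasp point (between the pads) lies 2 mm behind it; z points along the fingers, y is the line along which they close (so a half turn about z gives the same grasp; the last joint's range is limited). The gripper opens to 85 mm and grips with 20 to 120 N. Pads are 22 mm wide; open, the fingers measure 114 mm over their backs; the gripper's body (76 mm by 85 mm) begins 54 mm behind the grasp point. The pads swing forward as they close: fully open they stand 13 mm farther back than shut.
Start: joints at [1.269, 0.628, 0.038, 1.517, -0.027, 0.996, -0.02], TCP at [151.88, -632.021, 248.313] pointing down, gripper open.
Joint ranges: [-3.06, 3.06], [-0.37, 2.12], [-1.25, 1.32], [0.18, 2.47], [-1.1, 4.24], [0.23, 1.98], [-2.94, 2.94]. Speed limits (rad/s): [2.57, 2.57, 3.14, 3.14, 3.14, 3.14, 3.14].

### API

Orientations are given as [roll, pitch, yaw] about the fixed x, y, z axes, in that order (R = Rz(yaw) Ry(pitch) Rx(roll)).
In Python, from cell import sensors, get_image, ctrl gives the robot as it stands.
- The arm moves only by the tool send_rows, never from a script. Its argument "series" is a list of rows, each a list of 3 entries, a list of its own where there are three numbers: the finger opening in mm, from 0 to 85.4, then the shift along the world's x, y, z in units of 60 mm (1.0 is 60 mm), then the turn, a rotation vector about the world's x, y, z in units of 5 degrees (1.0 is 5 degrees). A call has 1 to 8 rows; each row shifts and turns the commanded pose from where the row before left it; what a row does not reach is not made up. A row lasts 1/8 s, in which the tool goes at most 62.5 mm and 10.7 degrees, less where a joint would pass 70% of its speed; a pose out of reach is approached as far as the arm can. A call is refused whole if a number of a shift passes 1 or a number of a turn 1, either way. A call with a gripper value outside its range is refused whole. The fingers move at their own pace and stop on an object; the grip force is fixed at half the most. Time passes only in rows, so rows that do not move let the fingers close. It gives the time, the measured TCP pose, the force, the opening and the grip force at its end, in the units of the state.
- sensors.read_state(): the state, without advancing time (a new reading comes with each control period).
- get_image(name): name is "scene" or "side" or "wrist"; returns a dict with "img" (384x512x3 uint8, red, green, blue), "depth" (384x512 float32, mm along the optical axis (not along the pixel's ray), 0 where there is no reading), "vfov" (degrees; the focal length in pixels is half the picture's height over the tangent of half this angle, whatever the lens; pixels are square), "cx", "cy" (the principal point, pixels), "world_to_cam" (4x4, takes a point from world to camera coordinates). Camera axes: x right, y down, z forward; pixel columns grow to the right and rows downward; lengths in mm; the calibration is good to about 2 mm. A picture is of the moment at which its call begins.
- ctrl.finish_job(): hands the job in; it is judged then, once.
The state is a dict: "clock": time; "qpos": joint angles; "qd": joint speeds; "tau": joint torques, N m; "eef_pos": TCP position; "tool_rot": TCP orientation; "force": force on the tool from outside, world axes, zero at the start; "torque": the same for the moment, N m; "width": finger opening in mm; "gripper_force": force on a finger pad.
Only numpy, scipy, OpenCV 4.12 (cv2) and the standard library are available. Lean on these libraries where they do the work, as an engineer would, in place of code of your own. Each camera call takes 0.05 s, during which the arm holds its last target. There are 200 camera calls.

## Working session

There is one attempt and no reset: what is moved stays moved. The work goes in short steps, Python scripts to look and compute and a tool call to move; the robot and the scene stay as the last step left them, time stands still between calls to the robot, and variables do not carry over. Pictures are saved under pics/ and viewed, at most 10 in all, crops included, and the job is handed in when it is done.

Besides the shell and the picture viewer there is one more tool, called after "Emit:" as name(argument=value, ...), one argument or row to a line, values as JSON. send_rows: Moves the arm, as the interface text tells. Its arguments: {"type":"object","properties":{"series":{"type":"array"}},"required":["series"]}

```bash
mkdir -p pics; ls; cat > h.py <<'E'
import numpy as np, cv2
from cell import sensors,get_image,ctrl
def grab(n,save=None):
    d=get_image(n)
    if save: cv2.imwrite('pics/'+save,d['img'][:,:,::-1])
    h,w=d['depth'].shape; f=h/2/np.tan(np.radians(d['vfov'])/2)
    v,u=np.mgrid[:h,:w]; z=d['depth']
    P=np.stack([(u-d['cx'])/f*z,(v-d['cy'])/f*z,z,np.ones_like(z)],-1)
    d['P']=(P@np.linalg.inv(d['world_to_cam']).T)[...,:3]; d['P'][z<=0]=np.nan; d['f']=f
    return d
E
python3 - <<'E'
from h import *
a=grab('scene','s1.png');b=grab('side','d1.png')
cv2.imwrite('pics/both.png',cv2.resize(np.vstack([a['img'],b['img']])[:,:,::-1],None,fx=.78,fy=.78))
np.savez('s1.npz',s=a['P'],d=b['P'],si=a['img'],di=b['img'])
s=sensors.read_state();print(s)
for d in(a,b):print(d['vfov'],np.linalg.inv(d['world_to_cam'])[:3].round(2).tolist())
E
```

```text
pics
{'clock': 0.1, 'qpos': array([ 1.26921606,  0.62926868,  0.03844045,  1.51825834, -0.02699021,
        0.99630181, -0.02002183]), 'qd': array([ 0.0009824 , -0.0033266 , -0.00158315, -0.00350241, -0.0003968 ,
        0.00092937, -0.00190255]), 'tau': array([ 3.57340003e-03, -5.64538336e+01,  1.23066980e+00, -1.93973386e+01,
        1.13029405e-02,  5.45362593e-03,  2.55761385e-06]), 'eef_pos': array([ 151.74768005, -631.4954271 ,  247.47428437]), 'tool_rot': array([-3.13987449e+00,  2.36909858e-05,  2.35767491e-01]), 'force': array([-0.00746272,  0.30080632,  0.48906119]), 'torque': array([-0.03861837,  0.01646228,  0.02310975]), 'gripper_force': 0.0, 'width': 85.6097566052076}
46.27960638586258 [[0.51, 0.63, -0.59, 1329.97], [0.86, -0.36, 0.37, -568.32], [0.02, -0.69, -0.72, 1056.84]]
57.88858231731831 [[-0.92, -0.31, 0.25, 250.17], [-0.4, 0.7, -0.6, 638.5], [0.01, -0.65, -0.76, 978.88]]
```

View pics/s1.png

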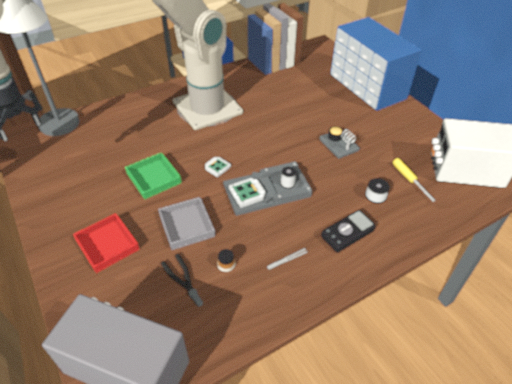

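View pics/d1.png

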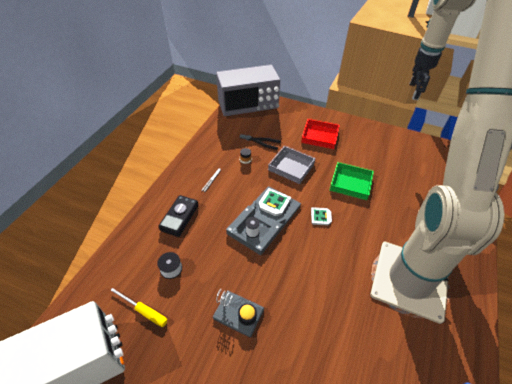

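The scene view shows the fixture at about (268,188), the board on its deck at (245,190), the reel at (288,177) and the grey tray at (187,222). The side view shows the fixture at (263,222), the reel at (253,228) and the grey tray at (292,165).

```bash
python3 - <<'E'
from h import *
z=np.load('s1.npz');s,d=z['s'],z['d']
for n,P,px in(('s',s,[(245,190),(288,170),(187,222),(268,180),(160,235),(350,135),(305,190),(235,205)]),('d',d,[(274,203),(253,222),(292,165),(262,215)])):
    for u,v in px: print(n,u,v,P[v,u].round())
c=s[188,268]
x0,y0=c[0]-250,c[1]-300
im=np.zeros((600,1000,3),np.uint8)
for k,(P,I) in enumerate(((s,z['si']),(d,z['di']))):
    zz=P[...,2];m=(zz>-10)&(zz<130)
    q=P[m];col=I[m]
    u=((q[:,1]-y0)).astype(int)*.8;v=((q[:,0]-x0)).astype(int)
    u=u+k*500-0; ok=(u>=k*500)&(u<k*500+498)&(v>=0)&(v<600)
    for uu,vv,cc in zip(u[ok].astype(int),v[ok],col[ok]): cv2.circle(im,(uu,vv),1,cc[::-1].tolist(),-1)
print(x0,y0)
cv2.imwrite('pics/top.png',cv2.resize(im,(800,480)))
E
```

```text
s 245 190 [ 487. -105.   32.]
s 288 170 [504.  42.  62.]
s 187 222 [ 490. -308.    3.]
s 268 180 [469. -10.  13.]
s 160 235 [ 491. -395.   -3.]
s 350 135 [412. 379.  -1.]
s 305 190 [582.  57.  33.]
s 235 205 [ 512. -155.   14.]
d 274 203 [486. -89.  32.]
d 253 222 [511.  37.  65.]
d 292 165 [ 499. -320.    3.]
d 262 215 [508. -34.  17.]
253.1390514604949 -330.3667210772038
```

View pics/top.png

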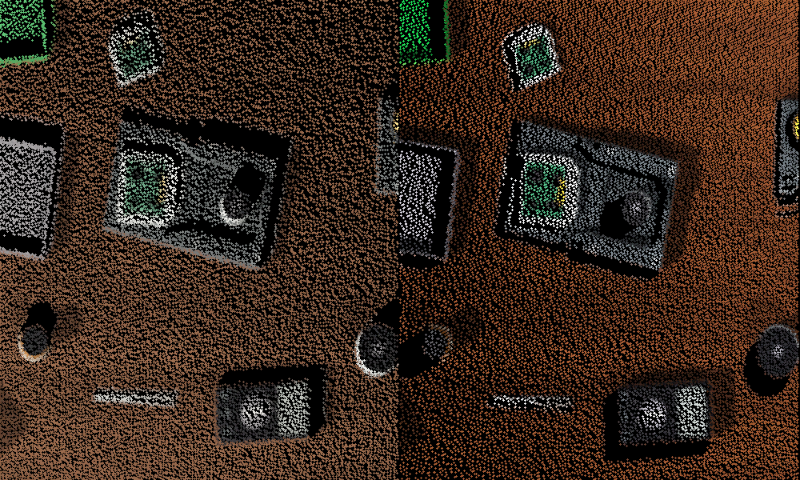

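The top-down maps show the fixture running along about world +y, turned slightly towards +x. The board is on the deck at the left, the reel in the pocket, and the grey tray to the left. Next I fit the poses.

```bash
cat > fit.py <<'E'
from h import *
from scipy.optimize import minimize
def hfix(x,y):
    a=abs(y); h=np.full(x.shape,16.); h[x>20]=10
    inner=np.where(x<0,45.5+14.5*(-x/30),45.5)
    w=(x>-30)&(a>inner); w|=(x>114)|((x>101)&(a>45.5-(x-101))&(x>20)); h[w]=30
    h[(abs(x)>125)|(a>70)]=0; return h
def to(P,p):
    c,s=np.cos(p[2]),np.sin(p[2]); d=P[:,:2]-p[:2]; return d@[c,s],d@[-s,c]
def fitfix(P,p0,reel=None,board=None,sc=(6,6,.05)):
    x,y=to(P,p0); Q=P[(abs(x)<165)&(abs(y)<105)&(P[:,2]<36)&(P[:,2]>-8)]
    x,y=to(Q,p0)
    Q=Q[~((x<-15)&(Q[:,2]>20)&(abs(y)<62))]
    if reel is not None: Q=Q[np.hypot(*(Q[:,:2]-reel).T)>32]
    def c(p):
        x,y=to(Q,p); return np.minimum(abs(Q[:,2]-p[3]-hfix(x,y)),10).mean()
    best=None
    for k in range(4):
        st=np.array(p0) if best is None else best.x
        sim=np.vstack([st]+[st+e for e in np.diag([sc[0],sc[1],sc[2],2])*(1 if k%2==0 else -.6)])
        r=minimize(c,st,method='Nelder-Mead',options=dict(initial_simplex=sim,maxiter=600,xatol=.01,fatol=1e-4))
        if best is None or r.fun<best.fun: best=r
    return best.x,best.fun
E
python3 - <<'E'
from fit import *
z=np.load('s1.npz');C={k:z[k].reshape(-1,3) for k in'sd'}
C={k:v[~np.isnan(v[:,0])] for k,v in C.items()}; C['both']=np.vstack([C['s'],C['d']])
p0=np.array([500,-20,np.radians(77),0])
for k,P in C.items():
    r=P[(P[:,2]>57)&(P[:,2]<75)&(np.hypot(P[:,0]-508,P[:,1]-40)<45)]
    (cx,cy),rad=cv2.minEnclosingCircle(r[:,:2].astype(np.float32))
    p,f=fitfix(P,p0,np.array([cx,cy])); print(k,'fix',p.round(2),np.degrees(p[2]).round(2),f.round(2),'reel',round(cx,1),round(cy,1),round(rad,1),np.median(r[:,2]).round(1))
    x,y=to(P,p); b=P[(P[:,2]>p[3]+25)&(P[:,2]<40)&(x<5)&(x>-140)&(abs(y)<60)&~((x>-32)&(abs(y)>43))]
    R=cv2.minAreaRect(b[:,:2].astype(np.float32)); print('  board',R, 'fixframe',[q.round(1) for q in to(np.array([R[0]]),p)])
    t=P[(P[:,2]>22)&(P[:,2]<36)&(abs(P[:,0]-490)<130)&(P[:,1]<-205)&(P[:,1]>-420)]
    print('  tray',cv2.minAreaRect(t[:,:2].astype(np.float32)))
E
```

```text
s fix [ 4.9388e+02 -3.2250e+01  1.3600e+00 -2.5000e-01] 78.17 2.83 reel 511.1 37.5 24.8 64.4
  board ((491.4626770019531, -84.56753540039062), (121.2857894897461, 92.72340393066406), 83.27952575683594) fixframe [array([-51.7]), array([-8.4])]
  tray ((498.3080139160156, -314.79730224609375), (130.0767822265625, 146.00181579589844), 81.95259857177734)
d fix [ 4.9937e+02 -3.1990e+01  1.3700e+00  1.0000e-02] 78.3 2.24 reel 513.0 39.8 23.9 65.0
  board ((492.0833435058594, -95.92621612548828), (93.2291259765625, 88.29714965820312), 84.88737487792969) fixframe [array([-64.1]), array([-5.8])]
  tray ((501.9941711425781, -310.9377746582031), (134.06944274902344, 141.57608032226562), 81.97062683105469)
both fix [ 4.9761e+02 -3.2210e+01  1.3600e+00 -1.5000e-01] 78.03 2.66 reel 511.6 38.3 25.3 64.7
  board ((489.3651123046875, -97.07743072509766), (95.39009094238281, 93.89340209960938), 85.55435943603516) fixframe [array([-65.2]), array([-5.4])]
  tray ((499.19622802734375, -311.72528076171875), (136.40890502929688, 146.9005126953125), 81.95259857177734)
```

Emit:
send_rows(
  series=[
    [85,[0.3,0.9,0.4],[0,0,0]],
    [85,[0.3,0.9,0.4],[0,0,0]],
    [85,[0.4,0.9,0.4],[0,0,0]],
    [85,[0.4,0.9,0.3],[0,0,0]],
    [85,[0.4,0.9,0.3],[0,0,0]],
    [85,[0.5,0.8,0.1],[0,0,0]],
    [85,[0.5,0.8,0],[0,0,0]],
    [85,[0.5,0.8,0],[0,0,0]],
  ],
)

```text
clock: 1.1
eef_pos: [350.0, -217.4, 362.0]
tool_rot: [3.141, -0.0, 0.236]
force: [0.7, -0.4, 1.0]
width: 84.9
gripper_force: 0.0
```

Emit:
send_rows(
  series=[
    [85,[0.3,0.5,0],[0,0,1]],
    [85,[0.3,0.5,0],[0,0,1]],
    [85,[0.3,0.5,0],[0,0,1]],
    [85,[0.3,0.5,0],[0,0,1]],
    [85,[0.3,0.5,0],[0,0,1]],
    [85,[0.3,0.4,0],[0,0,1]],
    [85,[0.3,0.4,0],[0,0,1]],
    [85,[0.3,0.3,0],[0,0,1]],
  ],
)

```text
clock: 2.1
eef_pos: [493.6, -1.9, 361.6]
tool_rot: [-3.141, 0.0, 0.938]
force: [0.5, 0.2, 0.2]
width: 85.1
gripper_force: 0.0
```

Emit:
send_rows(
  series=[
    [65,[0,0,0],[0,0,1]],
    [65,[0,0,0],[0,0,1]],
    [65,[0,0,0],[0,0,1]],
    [65,[0,0,0],[0,0,1]],
    [65,[0,0,0],[0,0,0.9]],
    [65,[0,0,0],[0,0,0]],
  ],
)

```text
clock: 2.85
eef_pos: [493.1, -3.2, 361.5]
tool_rot: [-3.141, 0.0, 1.36]
force: [0.1, -1.0, -0.8]
width: 64.9
gripper_force: 0.0
```

```bash
python3 - <<'E'
from h import *
w=grab('wrist','w1.png');np.savez('w1.npz',P=w['P'],I=w['img'],M=w['world_to_cam'],f=w['f'],c=[w['cx'],w['cy']])
print(np.linalg.inv(w['world_to_cam']).round(2)[:3].tolist(),sensors.read_state()['eef_pos'],sensors.read_state()['tool_rot'])
E
```

```text
[[0.98, -0.2, -0.06, 507.48], [-0.21, -0.94, -0.27, 64.41], [0.0, 0.28, -0.96, 485.91]] [493.18218044  -3.24051453 361.565764  ] [-3.14094696e+00  6.61074839e-05  1.35987271e+00]
```

View pics/w1.png

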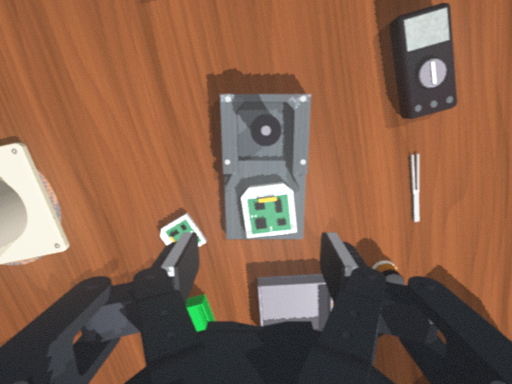

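The wrist view shows the whole fixture: reel at (265,130), board at (268,210) with its cut corners towards the pocket, and part of the tray at (295,298).

```bash
cat > meas.py <<'E'
from fit import *
def meas(P,I,p0=(498,-32,1.364,0),reel=(512,39),fixed=None):
    I=I.reshape(-1,3).astype(int);P=P.reshape(-1,3);ok=~np.isnan(P[:,0]);P=P[ok];I=I[ok]
    out={}
    r=P[(P[:,2]>58)&(P[:,2]<75)&(np.hypot(P[:,0]-reel[0],P[:,1]-reel[1])<45)]
    if len(r)>20:
        (cx,cy),rad=cv2.minEnclosingCircle(r[:,:2].astype(np.float32)); out['reel']=(cx,cy,rad,np.median(r[:,2])); reel=(cx,cy)
    p=fixed
    if p is None: p,f=fitfix(P,p0,np.array(reel)); out['fix']=(p,np.degrees(p[2]),f)
    x,y=to(P,p); z=P[:,2]-p[3]
    m=(abs(y)<58)&(x>-140)&(x<112)&~((x>-32)&(abs(y)>45))&(I.min(1)>150)&(z>8)&(z<40)&(np.hypot(P[:,0]-reel[0],P[:,1]-reel[1])>27)
    b=np.stack([x[m],y[m]],1).astype(np.float32); R=cv2.minAreaRect(b)
    h=cv2.convexHull(b)[:,0]
    out['board_in_fix']=R; out['z']=np.percentile(z[m],[5,50,95])
    # plane
    A=np.c_[b,np.ones(len(b))]; zz=z[m]; out['plane']=np.linalg.lstsq(A,zz,rcond=None)[0]; out['hullbb']=(b.min(0),b.max(0))
    return out
E
python3 - <<'E'
from meas import *
z=np.load('w1.npz')
for k,v in meas(z['P'],z['I']).items(): print(k,v)
print(z['f'], z['P'][130,265],z['P'][298,295])
E
```

```text
reel (512.0298461914062, 36.599727630615234, 22.92452049255371, np.float64(63.86711031947971))
fix (array([497.05217476, -34.07930067,   1.36307416,  -1.07467777]), np.float64(78.09839637720971), np.float64(0.8487550717283844))
board_in_fix ((-70.33915710449219, -6.929332733154297), (99.42489624023438, 95.2342758178711), 7.106936454772949)
z [16.02887496 29.99249369 32.25480186]
plane [ 2.67156975e-02 -6.10146222e-03  2.99908319e+01]
hullbb (array([-124.21544,  -57.98727], dtype=float32), array([-17.911257,  43.90554 ], dtype=float32))
280.90846532118894 [510.62200442  37.20961838  65.14085372] [ 503.15859085 -301.82694564    3.38155697]
```

Emit:
send_rows(
  series=[
    [65,[0.16,0.33,-0.7],[0,0,0]],
    [65,[0.16,0.34,-0.7],[0,0,0]],
    [65,[0,0,-0.9],[0,0,0]],
    [65,[0,0,-0.9],[0,0,0]],
    [65,[0,0,-0.9],[0,0,0]],
    [65,[0,0,-0.5],[0,0,0]],
    [65,[0,0,-0.1],[0,0,0]],
    [65,[0,0,0],[0,0,0]],
  ],
)

```text
clock: 3.9
eef_pos: [513.0, 37.3, 80.3]
tool_rot: [3.141, -0.0, 1.361]
force: [0.3, -0.6, 0.7]
width: 64.9
gripper_force: 0.0
```

```bash
python3 - <<'E'
from h import *
w=grab('wrist','w2.png');P=w['P'].reshape(-1,3)
r=P[(P[:,2]>58)&(P[:,2]<68)&(np.hypot(P[:,0]-512,P[:,1]-37)<30)]
print(len(r),cv2.minEnclosingCircle(r[:,:2].astype(np.float32)) if len(r) else 0,sensors.read_state()['eef_pos'])
E
```

```text
5127 ((511.812255859375, 36.92228698730469), 23.44034767150879) [513.50778828  37.32832579  80.88647096]
```

View pics/w2.png

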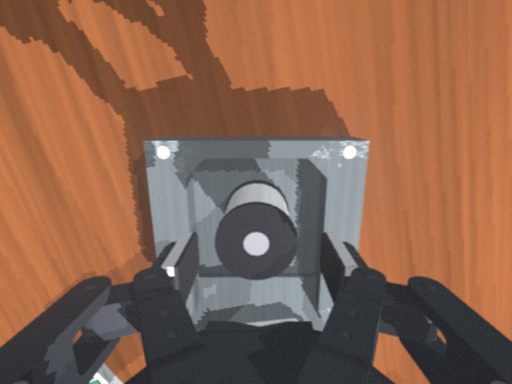

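The reel's top at (256,240) lies centred between the open fingers at (175,265) and (340,265). I descend and grip.

Emit:
send_rows(
  series=[
    [65,[-0.02,0,-0.3],[0,0,0]],
    [65,[0,0,-0.2],[0,0,0]],
    [65,[0,0,0],[0,0,0]],
    [40,[0,0,0],[0,0,0]],
    [30,[0,0,0],[0,0,0]],
    [30,[0,0,0],[0,0,0]],
    [30,[0,0,0],[0,0,0]],
    [30,[0,0,0],[0,0,0]],
  ],
)

```text
clock: 4.95
eef_pos: [512.0, 37.2, 50.8]
tool_rot: [3.14, -0.0, 1.361]
force: [-1.6, 0.7, 5.6]
width: 44.7
gripper_force: 61.0
```

Emit:
send_rows(
  series=[
    [30,[0,0,0.4],[0,0,0]],
    [30,[0,0,0.8],[0,0,0]],
    [30,[0,0,0.6],[0,0,0]],
    [30,[0,-0.4,0],[0,0,0]],
    [30,[0,-0.7,0],[0,0,0]],
    [30,[-0.1,-0.8,0],[0,0,0]],
    [30,[-0.1,-0.8,0],[0,0,0]],
    [30,[0,-0.8,0],[0,0,0]],
  ],
)

```text
clock: 5.95
eef_pos: [498.5, -174.4, 157.9]
tool_rot: [-3.141, 0.0, 1.362]
force: [1.7, 0.8, -2.5]
width: 44.7
gripper_force: 61.7
```

Emit:
send_rows(
  series=[
    [30,[0,-0.8,0],[0,0,0]],
    [30,[0,-0.8,0],[0,0,0]],
    [30,[0,-0.5,0],[0,0,0]],
    [30,[0,-0.2,0],[0,0,0]],
    [30,[0,0,-0.5],[0,0,0]],
    [30,[0,0,-0.5],[0,0,0]],
    [30,[0,0,-0.3],[0,0,0]],
    [30,[0,0,0],[0,0,0]],
  ],
)

```text
clock: 6.95
eef_pos: [498.8, -309.6, 78.8]
tool_rot: [-3.139, -0.001, 1.363]
force: [0.0, 0.9, -1.3]
width: 44.6
gripper_force: 61.7
```

```bash
python3 - <<'E'
from h import *
w=grab('side','d2.png');print(sensors.read_state()['eef_pos'],sensors.read_state()['width'])
cv2.imwrite('pics/d2c.png',cv2.resize(w['img'][110:240,200:400,::-1],None,fx=3,fy=3))
E
```

```text
[ 499.66082225 -310.09451162   79.84744533] 44.84084637008363
```

View pics/d2c.png

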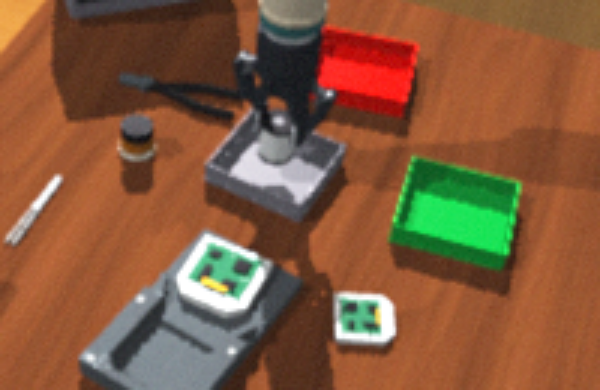

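The crop shows the reel (275,140) held upright over the grey tray's interior. I lower it slowly.

Emit:
send_rows(
  series=[
    [30,[0,0,-0.3],[0,0,0]],
    [30,[0,0,-0.2],[0,0,0]],
    [30,[0,0,-0.03],[0,0,0]],
    [30,[0,0,-0.03],[0,0,0]],
    [30,[0,0,0],[0,0,0]],
  ],
)

```text
clock: 7.62
eef_pos: [499.6, -311.0, 46.4]
tool_rot: [3.141, 0.0, 1.361]
force: [0.6, -0.0, -2.2]
width: 44.4
gripper_force: 61.7
```

Emit:
send_rows(
  series=[
    [30,[0,0,-0.02],[0,0,0]],
    [30,[0,0,-0.01],[0,0,0]],
    [30,[0,0,0],[0,0,0]],
  ],
)

```text
clock: 8.0
eef_pos: [499.5, -311.1, 44.8]
tool_rot: [3.141, 0.0, 1.361]
force: [-2.3, 0.3, 1.4]
width: 44.5
gripper_force: 62.2
```

Emit:
send_rows(
  series=[
    [60,[0,0,0],[0,0,0]],
    [70,[0,0,0],[0,0,0]],
    [70,[0,0,0],[0,0,0]],
    [70,[0,0,0.2],[0,0,0]],
    [70,[0,0,0.6],[0,0,0]],
    [70,[0,0,0.9],[0,0,0]],
    [70,[0,0.2,0.9],[0,0,0]],
    [70,[0,0.6,0.7],[0,0,0]],
  ],
)

```text
clock: 9.0
eef_pos: [499.6, -264.5, 245.5]
tool_rot: [3.138, 0.002, 1.358]
force: [1.1, 0.9, 0.6]
width: 69.7
gripper_force: 0.0
```

Emit:
send_rows(
  series=[
    [60,[0,0.8,0.6],[0,0,0]],
    [60,[0,0.8,0.5],[0,0,0]],
    [60,[0,0.8,0.3],[0,0,0]],
    [60,[0,0.6,0],[0,0,0]],
    [60,[0,0.3,0],[0,0,0]],
    [60,[0,0,0],[0,0,0]],
    [60,[0,0,0],[0,0,0]],
  ],
)

```text
clock: 9.88
eef_pos: [499.3, -66.8, 326.1]
tool_rot: [-3.141, 0.001, 1.359]
force: [-1.1, 0.0, 0.0]
width: 59.9
gripper_force: 0.0
```

```bash
sed -i 's/(z>8)&(z<40)/(z>zmin)\&(z<40)/; s/fixed=None):/fixed=None,zmin=26):/' meas.py; python3 - <<'E'
from meas import *
w=grab('wrist','w3.png');print(sensors.read_state()['eef_pos'])
np.savez('w3.npz',P=w['P'],I=w['img'])
for k,v in meas(w['P'],w['img']).items(): print(k,v)
d=grab('side','d3.png'); P=d['P'].reshape(-1,3); r=P[(P[:,2]>50)&(P[:,2]<75)&(np.hypot(P[:,0]-500,P[:,1]+311)<40)]
print('reel',cv2.minEnclosingCircle(r[:,:2].astype(np.float32)),np.median(r[:,2]))
cv2.imwrite('pics/c3.png',np.hstack([w['img'][:,130:400,::-1],cv2.resize(d['img'][120:230,240:340,::-1],None,fx=3.49,fy=3.49)[:384]]))
E
```

```text
[499.28521618 -66.86882015 326.0300244 ]
fix (array([496.91835696, -34.34064766,   1.36230556,  -1.14024027]), np.float64(78.05435882513171), np.float64(0.8887078010205326))
board_in_fix ((-1.7679824829101562, -4.085842132568359), (223.00921630859375, 92.0356674194336), 2.6518938541412354)
z [28.77480353 30.22682198 32.08719578]
plane [-7.53809943e-03 -1.73518944e-03  2.98296508e+01]
hullbb (array([-114.57968 ,  -54.617054], dtype=float32), array([111.74635,  39.90926], dtype=float32))
reel ((503.21575927734375, -306.5604553222656), 25.335235595703125) 58.84436227345469
```

View pics/c3.png

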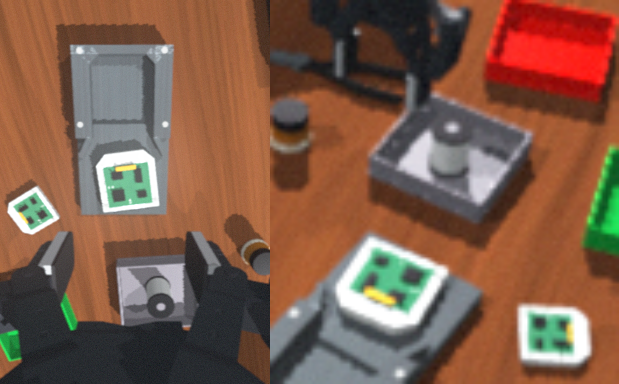

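The reel stands upright in the grey tray (155,295 left panel; 448,150 right panel). The pocket is empty, and the board lies turned a few degrees on the deck at (128,180).

```bash
sed -i 's/(x<112)/(x<xmax)/; s/zmin=26):/zmin=26,xmax=-12):/' meas.py; python3 - <<'E'
from meas import *
for n in('w1','w3'):
    z=np.load(n+'.npz'); o=meas(z['P'],z['I'],fixed=np.array([497,-34.2,1.3627,-1.1]))
    for k in('board_in_fix','z','hullbb'): print(k,o[k])
p=[497,-34.2,1.3627]; c,s=np.cos(p[2]),np.sin(p[2])
for x,y in((-145,-6),(-125,-6),(0,0),(67,0)): print(x,y,p[0]+c*x-s*y,p[1]+s*x+c*y)
E
```

```text
board_in_fix ((-66.10071563720703, -6.667144775390625), (91.00017547607422, 88.13042449951172), 7.131260395050049)
z [28.69155426 30.27250677 32.41121358]
hullbb (array([-115.2884 ,  -54.63883], dtype=float32), array([-17.960747,  39.570827], dtype=float32))
board_in_fix ((-65.79240417480469, -6.673488616943359), (90.52143859863281, 87.90921783447266), 7.06790828704834)
z [28.73479432 30.18404103 32.04742084]
hullbb (array([-114.72565 ,  -54.525574], dtype=float32), array([-17.916582,  39.978424], dtype=float32))
-145 -6 472.9138934512482 -177.31135339770276
-125 -6 477.04584689121333 -157.74283376105268
0 0 497.0 -34.2
67 0 510.842044023883 31.354540782777846
```

Emit:
send_rows(
  series=[
    [40,[-0.12,-0.8,0],[0,0,0.7]],
    [40,[-0.13,-0.8,0],[0,0,0.76]],
    [40,[0,0,-0.8],[0,0,0]],
    [40,[0,0,-0.9],[0,0,0]],
    [40,[0,0,-0.9],[0,0,0]],
    [40,[0,0,-0.7],[0,0,0]],
    [40,[0,0,-0.5],[0,0,0]],
    [40,[0,0,0],[0,0,0]],
  ],
)

```text
clock: 10.98
eef_pos: [482.6, -161.5, 96.4]
tool_rot: [-3.137, -0.001, 1.488]
force: [0.9, -0.2, 0.3]
width: 40.1
gripper_force: 0.0
```

```bash
python3 - <<'E'
from h import *
w=grab('wrist','w4.png');s=sensors.read_state();t=s['eef_pos'];y=s['tool_rot'][2];print(t,np.degrees(y),s['width'])
P=w['P'].reshape(-1,3);q=P-t;c,sn=np.cos(y),np.sin(y)
X=q[:,0]*c+q[:,1]*sn;Y=q[:,0]*sn-q[:,1]*c
for sg in(1,-1):
    m=(abs(X)<30)&(Y*sg>5)&(Y*sg<60)&(q[:,2]>-35)&(q[:,2]<40)
    print(sg,m.sum(),np.percentile(X[m],[1,99]).round(1),np.percentile(Y[m],[1,99]).round(1),np.percentile(q[m,2],[0,1,5]).round(1))
E
```

```text
[ 483.84874803 -161.52368516   97.84223665] 85.24833709491277 39.986310882293175
1 5203 [-11.8  12.7] [18.7 51.8] [-19.1 -13.2  -5.5]
-1 5093 [-11.6  12.8] [-53.8 -21. ] [-17.4 -12.7  -5.3]
```

Emit:
send_rows(
  series=[
    [40,[0,-0.03,-0.5],[0,0,0]],
    [40,[0,0,-0.4],[0,0,0]],
    [40,[0,0,-0.13],[0,0,0]],
    [40,[0,0,0],[0,0,0]],
    [40,[0,0,0],[0,0,0]],
  ],
)

```text
clock: 11.65
eef_pos: [485.3, -163.0, 37.8]
tool_rot: [3.139, 0.0, 1.489]
force: [1.4, 0.3, 0.8]
width: 39.9
gripper_force: 0.0
```

Emit:
send_rows(
  series=[
    [40,[0.01,0.06,-0.03],[0,0,0]],
    [40,[0,0.06,0],[0,0,0]],
    [40,[-0.01,0.07,0],[0,0,-0.14]],
    [40,[-0.01,0.07,0],[0,0,-0.14]],
    [40,[-0.01,0.07,0],[0,0,-0.14]],
    [40,[-0.01,0.07,0],[0,0,-0.14]],
    [40,[-0.01,0.07,0],[0,0,-0.14]],
    [40,[0,0,0],[0,0,0]],
  ],
)

```text
clock: 12.65
eef_pos: [481.9, -133.5, 34.7]
tool_rot: [-3.141, -0.001, 1.429]
force: [0.6, -0.1, -0.4]
width: 39.8
gripper_force: 0.0
```

```bash
cat > chk.py <<'E'
from meas import *
import sys
def chk(n,zmin=26,xmax=112,xmin=None):
    F=np.array([497,-34.2,1.3627,-1.1])
    w=grab('wrist',n+'.png');s=sensors.read_state();t=s['eef_pos']
    tx,ty=to(t[None],F);print('tcp',t.round(1),'fix',tx.round(1),ty.round(1),'yawrel',round(np.degrees(s['tool_rot'][2]-F[2]),1),s['force'].round(1))
    I=w['img'].copy(); P=w['P'].copy(); x,y=to(P.reshape(-1,3),F)
    bad=(x<tx+8)|((x>100)&(abs(y)>33))|(x>111); P.reshape(-1,3)[bad]=np.nan
    o=meas(P,I,fixed=F,zmin=zmin,xmax=xmax)
    for k in('board_in_fix','z','plane','hullbb'): print(k,o[k])
E
python3 -c "from chk import *;chk('w5')"
```

```text
tcp [ 482.  -133.6   34.7] fix [-100.4] [-5.8] yawrel 3.8 [ 0.3 -0.8  0.3]
board_in_fix ((-45.32416534423828, -1.8681221008300781), (90.76244354248047, 88.73493194580078), 4.091919898986816)
z [28.85115255 29.93919446 31.16774802]
plane [-3.20854268e-03 -1.92509276e-03  2.98590698e+01]
hullbb (array([-92.384865, -48.53527 ], dtype=float32), array([ 1.4820911, 43.841125 ], dtype=float32))
```

Emit:
send_rows(
  series=[
    [40,[-0.01,0.08,0.02],[0,0,-0.16]],
    [40,[0,0.08,0],[0,0,-0.16]],
    [40,[-0.01,0.08,0],[0,0,-0.16]],
    [40,[0,0.08,0],[0,0,-0.16]],
    [40,[0,0.06,0],[0,0,-0.16]],
    [40,[0,0,0],[0,0,0]],
  ],
)

```text
clock: 13.45
eef_pos: [481.0, -111.1, 36.1]
tool_rot: [3.141, -0.0, 1.359]
force: [-0.1, -0.6, -0.4]
width: 40.2
gripper_force: 0.0
```

```bash
python3 -c "from chk import *;chk('w6')"
```

```text
tcp [ 481.  -111.3   36.1] fix [-78.8] [-0.3] yawrel -0.2 [-0.3  0.4 -0.2]
board_in_fix ((-23.769760131835938, -0.22977828979492188), (91.6008071899414, 88.86265563964844), 0.0274474136531353)
z [28.83943984 29.92518823 31.17076658]
plane [-3.59005265e-03 -2.07688067e-03  2.99208004e+01]
hullbb (array([-69.5797 , -44.64826], dtype=float32), array([22.03363, 44.21177], dtype=float32))
```

Emit:
send_rows(
  series=[
    [40,[0.026,0.122,0],[0,0,0]],
    [40,[0.026,0.122,0],[0,0,0]],
    [40,[0.026,0.122,0],[0,0,0]],
    [40,[0.026,0.122,0],[0,0,0]],
    [40,[0.026,0.122,0],[0,0,0]],
    [40,[0.026,0.122,0],[0,0,0]],
    [40,[0.026,0.122,0],[0,0,0]],
    [40,[0,0,0],[0,0,0]],
  ],
)

```text
clock: 14.5
eef_pos: [492.2, -59.2, 36.1]
tool_rot: [3.141, -0.001, 1.36]
force: [0.5, 0.2, 0.2]
width: 39.7
gripper_force: 0.0
```

```bash
python3 -c "from chk import *;chk('w7',14)"
```

```text
tcp [492.  -59.7  36.1] fix [-26.] [-0.4] yawrel -0.2 [-0.1  1.2  0.3]
board_in_fix ((29.9189453125, -0.44940948486328125), (89.28256225585938, 92.69559478759766), 89.6089859008789)
z [24.33332055 29.08415332 34.05896432]
plane [-1.13041559e-01 -1.37027830e-03  3.23790262e+01]
hullbb (array([-16.29499 , -44.972633], dtype=float32), array([76.46312, 44.42901], dtype=float32))
```

Emit:
send_rows(
  series=[
    [40,[0.026,0.122,0],[0,0,0]],
    [40,[0.026,0.122,0],[0,0,0]],
    [40,[0.022,0.1,0],[0,0,0]],
    [40,[0.02,0.08,0],[0,0,0]],
    [40,[0.01,0.05,0],[0,0,0]],
    [40,[0,0,0],[0,0,0]],
  ],
)

```text
clock: 15.3
eef_pos: [498.1, -31.6, 36.1]
tool_rot: [3.141, -0.0, 1.358]
force: [-0.5, -0.2, 0.2]
width: 39.9
gripper_force: 0.0
```

```bash
python3 -c "from chk import *;chk('w8',14)"
```

```text
tcp [498.1 -31.8  36.1] fix [2.6] [-0.6] yawrel -0.3 [ 0.3 -0.3 -0.1]
board_in_fix ((57.32349395751953, -0.5476188659667969), (88.9957275390625, 92.64812469482422), 89.82340240478516)
z [23.49370578 26.49276602 30.94140263]
plane [-7.71535058e-02 -1.52647914e-03  3.17460438e+01]
hullbb (array([ 10.862945, -44.91741 ], dtype=float32), array([103.73091,  44.0139 ], dtype=float32))
```

Emit:
send_rows(
  series=[
    [40,[0.012,0.06,0],[0,0,0]],
    [40,[0.01,0.05,0],[0,0,0]],
    [40,[0.006,0.03,0],[0,0,0]],
    [40,[0,0,0],[0,0,0]],
  ],
)

```text
clock: 15.85
eef_pos: [499.8, -23.2, 36.1]
tool_rot: [3.141, -0.0, 1.358]
force: [-0.9, -0.7, 0.3]
width: 39.8
gripper_force: 0.0
```

```bash
python3 -c "from chk import *;chk('w9',14)"
```

```text
tcp [499.8 -23.3  36.1] fix [11.2] [-0.5] yawrel -0.2 [ 0.  -0.4  0.7]
board_in_fix ((66.1907958984375, 0.11705780029296875), (88.018310546875, 89.76565551757812), 89.78167724609375)
z [22.87142836 23.94385007 25.33490834]
plane [-4.00075588e-03 -2.12829465e-03  2.43111469e+01]
hullbb (array([ 21.199944, -43.982918], dtype=float32), array([110.99945 ,  44.116592], dtype=float32))
```

It has dropped: the top is flat at 24 mm and the board is square. I back off, rise and check.

Emit:
send_rows(
  series=[
    [40,[-0.03,-0.15,0],[0,0,0]],
    [40,[-0.03,-0.15,0.2],[0,0,0]],
    [40,[0,0,0.8],[0,0,0]],
    [40,[0,0,0.9],[0,0,0]],
    [40,[0,0,0.9],[0,0,0]],
    [40,[0,0,0.9],[0,0,0]],
    [40,[0,0,0.9],[0,0,0]],
    [40,[0,0,0],[0,0,0]],
  ],
)

```text
clock: 16.9
eef_pos: [498.0, -42.2, 316.8]
tool_rot: [3.132, -0.001, 1.357]
force: [0.0, -0.0, 1.1]
width: 39.9
gripper_force: 0.0
```

```bash
python3 - <<'E'
from chk import *
w=grab('wrist','w10.png');d=grab('side','d10.png');F=np.array([497,-34.2,1.3627,-1.1])
P=w['P'].copy();x,y=to(P.reshape(-1,3),F);P.reshape(-1,3)[(x<0)|(x>112.5)]=np.nan
o=meas(P,w['img'],fixed=F,zmin=14,xmax=112);print(o)
cv2.imwrite('pics/c10.png',np.hstack([w['img'][:,130:400,::-1],cv2.resize(d['img'][110:280,200:340,::-1],None,fx=2.26,fy=2.26)[:384]]))
E
```

```text
{'board_in_fix': ((65.63858032226562, -0.44952392578125), (87.34766387939453, 93.13296508789062), 89.54695892333984), 'z': array([22.2775665 , 24.05404616, 26.02402355]), 'plane': array([ 6.10756582e-03, -4.12865872e-03,  2.34737288e+01]), 'hullbb': (array([ 19.031399, -44.47129 ], dtype=float32), array([111.859825,  43.589657], dtype=float32))}
```

View pics/c10.png

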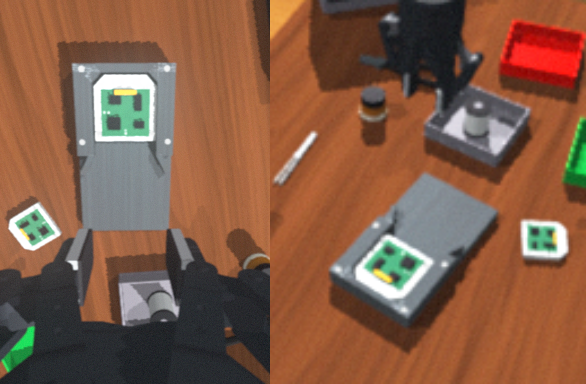

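The board lies flat and square in the pocket (125,108 left panel), the reel stands in the grey tray (477,118 right panel), and the robot is clear of everything.

```bash
python3 -c "from cell import ctrl;print(ctrl.finish_job())"
```

```text
the job is handed in; nothing more can be done
None
```

The job is handed in: the solder reel stands upright in the grey tray, and the amplifier board was slid into the pocket, where the last camera check showed it flat and square on the floor.

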